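Open the coffee bar's water valve with the long T-key

ROBOT

A 7-joint arm with a two-finger parallel gripper is mounted at the origin on the work surface. World frame = base frame: x ahead of the robot, y to its left, z up, the work surface at z = 0. Lengths are in m, angles in rad, forces in N, time in s.
With the tool pointing down it reaches from about 0.4 to 0.85 m from the base axis. Payload 6.9 kg.
Tool frame: the origin (TCP) lies at the very end of the fingers, on their centre line; the grasp point (between the pads) lies 19 mm behind it; z points along the fingers, y is the line along which they close (so a half turn about z gives the same grasp; the last joint's range is limited). The gripper opens to 85 mm and grips with 20 to 120 N. Pads are 22 mm wide; open, the fingers measure 114 mm over their backs; the gripper's body (76 mm by 85 mm) begins 54 mm behind the grasp point. The pads swing forward as they close: fully open they stand 13 mm farther back than shut.
Start: joints at [-1.093, 0.507, -0.238, 1.5, 0.126, 1.149, -0.155], TCP at [0.228, 0.582, 0.231] pointing down, gripper open.
Joint ranges: [-3.08, 3.08], [-0.24, 2.05], [-1.43, 1.35], [0, 2.5], [-1.52, 4.66], [0.17, 1.96], [-2.89, 2.89]. Speed limits (rad/s): [2.39, 2.39, 3.14, 3.14, 3.14, 3.14, 3.14].

INTERFACE

Orientations are given as a rotation vector (axis times angle).
In Python, from cell import bot gives the robot as it stands. Calls block until the motion is done:
- bot.goto(position, orientation): joint-space move of the TCP to a pose.
- bot.line_to(position, ori=None, v=0.15, force_limit=None): straight line of the TCP; ori=None keeps the orientation; v is the mean speed in m/s. With force_limit (N) it stops when the force on the tool has changed by that much, and returns True; else False.
- bot.move_j(angles): joint-space move.
- bot.set_gripper(opening, grip_force=None): finger opening in m; grip_force is the grip in N (None keeps the last); returns when the fingers have stopped.
- bot.pause(seconds).
- bot.solve_ik(position, orientation): joint angles nearest the present ones, or None.
- bot.get_obs(): the state.
- bot.get_image(name): name is "scene" or "side" or "wrist"; returns a dict with "img" (480x640x3 uint8, blue, green, red), "vfov" (degrees; the focal length in pixels is half the picture's height over the tangent of half this angle, whatever the lens; pixels are square), "cx", "cy" (the principal point, pixels), "eye" and "rotation" of the camera in the world; the wrist camera has in their place "hand_eye" (4x4, takes a point from camera to tool coordinates, whose origin is the TCP and whose axes are the flange's). Camera axes: x right, y down, z forward; pixel columns grow to the right and rows downward; lengths in m; the calibration is good to about 2 mm. A picture is of the moment at which its call begins: read the wrist's pose just before it. There is no depth.
A pose or a line that the arm cannot do raises bot.PlanningError and nothing moves.
- bot.hand_in(): hands the job in; it is judged then, once.
The state is a dict: "t": time; "q": joint angles; "dq": joint speeds; "joint_torque": joint torques, N m; "tcp_pos": TCP position; "tcp_rot": TCP orientation; "force": force on the tool from outside, world axes, zero at the start; "ft_torque": the same for the moment, N m; "grip_width": finger opening in m; "gripper_force": force on a finger pad.
Only numpy, scipy, OpenCV 4.12 (cv2) and the standard library are available. Lean on these libraries where they do the work, as an engineer would, in place of code of your own. Each camera call takes 0.05 s, during which the arm holds its last target. There are 200 camera calls.

TASK

The water to the coffee machine is throttled. Press the release button on the grey service box so that its lid springs open, lower the long T-key down the well onto the square valve stem and turn the stem counterclockwise (seen from above) with it as far as it goes; then lift the key out and hang it back in its empty place on the copper rack. Leave the lid open and the short key, bottle, mug and tamper undisturbed.

Things in the scene. Friction and masses are not known exactly. Their poses are not given: they have to be found in the camera images.
- box: fixed grey service box, 200 (its x) x 140 (its y) x 120 mm high; origin at the centre of its underside on the counter, z up. A round vertical well of 54 mm diameter goes down its middle (x = y = 0) from the flat deck at z = 120 mm. Button near its -x edge, lid hinge along y near its +x edge. Stands left or right of the middle of the counter, yaw up to 0.4 rad either way
- release (a joint): the release button's travel (m): 0 up, 0.006 fully down (5 N; starts to give at 1.5 N); springs back. The lid comes free at about 4 mm
- release_top (a point): centre of the top of the plain round grey button (24 mm diameter) on the box's deck, at x = -77, z = 138 mm of the box; it sits in a round dark housing of 40 mm diameter, 12 mm high. Pressed straight down. A small dark steel latch, 20 mm wide and 21 mm above the deck, stands between button and lid and draws back as the button goes down
- lid (a joint): angle of the flat steel lid (rad): 0 shut over the well, 1.9 fully open at its stop, leaning back past upright; latched when shut, driven open by a spring in about a second once released, and stays there
- lid_front (a point): middle of the lid's upper front edge. The lid is 125 mm long (box x from -45 to +80 mm), 120 mm wide, 16 mm high; hinge line along the box's y at box x = 80, z = 120 mm. Open, it stands up to 120 mm above the deck on the hinge side and leaves the well free
- stem (a joint): angle of the valve stem (rad): grows counterclockwise seen from above; starts between 0.3 and 0.7, stop (fully open) at 1.571. Turns stiffly (0.12 N m) and stays where left
- stem_top (a point): centre of the top of the brass square stem on the well's axis, 35 mm above the counter (85 mm below the deck); turns with the stem, its x and y axes along the stem's square sides (at joint value 0 the sides are parallel to the box's). The stem is 16 mm square with the uppermost 6 mm tapered to 8 mm square
- long_key: the long T-key (0.32 kg), hanging upright on the rack. Origin at the centre of the underside of its square steel socket (outside 26 mm square, hole 18 mm square, 22 mm deep, open below, sides along the key's x and y); z up along the shank. Round shank of 11 mm; at the top a black handle bar 100 mm long along the key's y, 16 mm thick along its x, 18 mm high
- long_key_bar (a point): centre of the long key's handle bar, 152 mm above the key's origin; fully engaged on the stem it is 165 mm above the counter
- short_key: a like T-key with the bar only 85 mm above its origin, hanging in the other place of the rack; too short for the well, leave alone
- rack: fixed copper key rack on a wooden base 240 (its x) x 110 (its y) x 6 mm; origin at the centre of its underside, z up. Two rails along its x at y = -36 and +36 mm, 12 mm wide, tops at 155 mm, open between them (60 mm). Each has two notches at x = -50 and x = +50 mm, 25 mm wide, between lips 11 mm high; a key's bar lies across both rails in a pair of notches (bar centre 164 mm above the counter) and its shank hangs down between the rails. A key can be lifted straight up and out
- bottle: amber syrup bottle, 68 mm diameter, 240 mm high, standing; origin at the centre of its underside
- mug: white mug, 80 mm diameter, 88 mm high, with a handle; origin at the centre of its underside
- tamper: steel coffee tamper, 58 mm diameter, 88 mm high, standing; origin at the centre of its underside
Not all that is in view belongs to the job. Leave any turquoise look-alike of the long_key alone.

How it is judged:
By the outcome, as a careful person would: the job done as asked, in the order asked, and still so for the second after the job is handed in, with the robot touching nothing.
It also fails if it takes over 72 s, if anything falls off the work surface, if the arm or the gripper's body presses on something with over 40 N, if the wrist force passes 120 N, or if a joint passes its speed limit or range.

## Working session

There is one attempt and no reset: what is moved stays moved. The work goes in short steps, each a Python script; the robot and the scene stay as the last script left them, time stands still between calls to the robot, and variables do not carry over. Pictures are saved under pics/ and viewed, at most 10 in all, crops included, and the job is handed in when it is done.

```bash
ls; mkdir -p pics; python3 - <<'E'
from cell import bot
import cv2,numpy as np
for n in("scene","side","wrist"):
    o=bot.get_obs();d=bot.get_image(n);cv2.imwrite(f"pics/{n}0.png",d["img"])
    print(n,{k:(np.round(v,4).tolist() if k!="img" else 0) for k,v in d.items()})
print(o["t"],o["tcp_pos"],o["tcp_rot"])
E
```

```text
pics
scene {'img': 0, 'vfov': 54.4374, 'cx': 320.9206, 'cy': 235.8102, 'eye': [0.9377, 0.4757, 0.8335], 'rotation': [-0.9481, -2.5061, 1.0331]}
side {'img': 0, 'vfov': 53.9163, 'cx': 304.5595, 'cy': 229.0545, 'eye': [0.4381, 0.6422, 0.8064], 'rotation': [-0.1222, 2.8835, -1.1864]}
wrist {'img': 0, 'vfov': 62.8071, 'cx': 312.7201, 'cy': 247.1369, 'hand_eye': [[0.0006, -0.9477, -0.3191, 0.0829], [1.0, 0.0006, -0.0002, -0.0002], [0.0004, -0.3191, 0.9477, -0.143], [0.0, 0.0, 0.0, 1.0]]}
0.1 [0.22754613 0.58161901 0.2304922 ] [-5.82145233e-01 -3.08692215e+00  2.56526518e-03]
```

View pics/scene0.png

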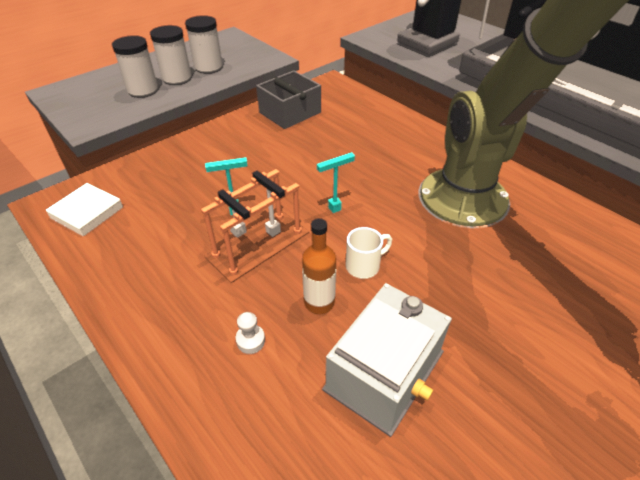

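View pics/side0.png

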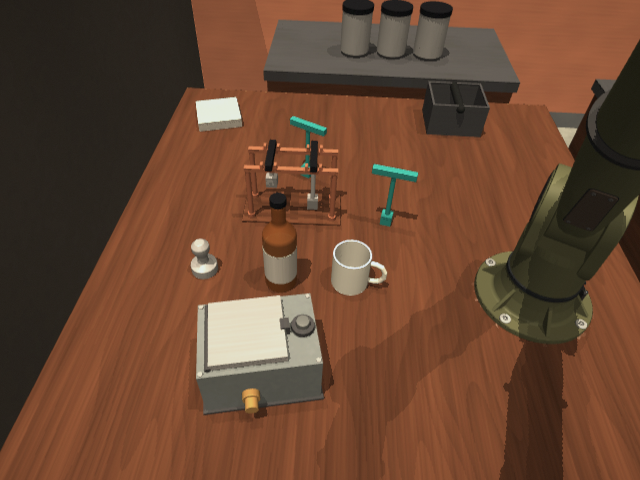

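Candidates for the long key in the scene view are the black bar at (269,184) with its socket at (272,227), the black bar at (233,204) with its socket at (239,228), and turquoise look-alikes at (336,160) and (227,165). In the side view, the bar at (314,155) has its socket at (313,200), hanging much lower than the one at (271,180). So the long key is the right-hand black bar in both views. The button is at scene (414,302) and side (303,321).

```bash
cat > h.py <<'E'
import numpy as np,cv2
from scipy.spatial.transform import Rotation as R
from cell import bot
def cam(n):
    o=bot.get_obs();d=bot.get_image(n)
    if n=="wrist":
        T=np.eye(4);T[:3,:3]=R.from_rotvec(o["tcp_rot"]).as_matrix();T[:3,3]=o["tcp_pos"]
        T=T@np.array(d["hand_eye"]);e,M=T[:3,3],T[:3,:3]
    else: e=np.array(d["eye"]);M=R.from_rotvec(d["rotation"]).as_matrix()
    f=240/np.tan(np.radians(d["vfov"])/2)
    return dict(img=d["img"],e=e,M=M,f=f,cx=d["cx"],cy=d["cy"])
def ray(c,p): 
    v=c["M"]@np.array([(p[0]-c["cx"])/c["f"],(p[1]-c["cy"])/c["f"],1]);return v/np.linalg.norm(v)
def onz(c,p,z):
    v=ray(c,p);return c["e"]+v*(z-c["e"][2])/v[2]
def tri(c1,p1,c2,p2):
    A=[];b=[]
    for c,p in((c1,p1),(c2,p2)):
        v=ray(c,p);P=np.eye(3)-np.outer(v,v);A.append(P);b.append(P@c["e"])
    return np.linalg.lstsq(np.vstack(A),np.hstack(b),rcond=None)[0]
def proj(c,P):
    q=c["M"].T@(np.array(P)-c["e"]);return q[:2]/q[2]*c["f"]+[c["cx"],c["cy"]]
def down(yaw): # tool z down, tool x axis at world angle yaw
    x=np.array([np.cos(yaw),np.sin(yaw),0]);z=np.array([0,0,-1.]);return R.from_matrix(np.c_[x,np.cross(z,x),z]).as_rotvec()
E
python3 - <<'E'
from h import *
np.set_printoptions(precision=4,suppress=True)
s=cam("scene");d=cam("side")
print("button",tri(s,(414,302),d,(303,321)),onz(s,(414,302),.138),onz(d,(303,321),.138))
for n,a,b in(("bottlecap",(319,226),(278,200)),("mug",(364,239),(352,253)),("tamper",(247,320),(200,246)),("longbar",(269,184),(314,155)),("shortbar",(234,204),(271,155)),("longsock",(272,227),(313,201)),("turq1",(336,161),(395,173)),("turq2",(227,165),(308,126))): print(n,tri(s,a,d,b))
for c,n,roi in((s,"scene",(205,165,90,60)),(d,"side",(255,135,75,45))):
    x,y,w,h=roi;m=(c["img"].max(2)<50).astype(np.uint8);k=np.zeros_like(m);k[y:y+h,x:x+w]=m[y:y+h,x:x+w]
    cs,_=cv2.findContours(k,0,2)
    for q in cs:
        if cv2.contourArea(q)>40:
            r=cv2.minAreaRect(q);M=cv2.moments(q);ct=(M["m10"]/M["m00"],M["m01"]/M["m00"])
            bx=cv2.boxPoints(r);print(n,r,"c",onz(c,ct,.166))
            # long axis ends
            e=[(bx[i]+bx[(i+1)%4])/2 for i in range(4)];L=max(((e[0],e[2]),(e[1],e[3])),key=lambda t:np.linalg.norm(t[0]-t[1]))
            A,B=onz(c,L[0],.167),onz(c,L[1],.167);print(A,B,np.linalg.norm(A-B),np.degrees(np.arctan2(*(B-A)[1::-1])))
# side deck corners
for p in((198,308),(315,297),(321,347),(202,357)): print("deck",p,onz(d,p,.12))
v=np.hstack([cv2.resize(s["img"][150:290,190:310],None,fx=3.2,fy=3.2),cv2.resize(d["img"][130:270,235:345],None,fx=3.2,fy=3.2)])
cv2.imwrite("pics/crop1.png",v);print(v.shape)
E
```

```text
button [0.4696 0.2016 0.1431] [0.4663 0.1999 0.138 ] [0.4697 0.1979 0.138 ]
bottlecap [0.5315 0.0096 0.2362]
mug [ 0.386  -0.005   0.0916]
tamper [ 0.7018 -0.0074  0.0796]
longbar [ 0.4801 -0.2205  0.1698]
shortbar [ 0.5768 -0.2173  0.1667]
longsock [ 0.4791 -0.2277  0.0267]
turq1 [ 0.298  -0.1938  0.1565]
turq2 [ 0.5036 -0.3585  0.1561]
scene ((233.6411895751953, 204.83529663085938), (36.335853576660156, 6.507914066314697), 40.601295471191406) c [ 0.5814 -0.2086  0.166 ]
[ 0.5795 -0.269   0.167 ] [ 0.5782 -0.1652  0.167 ] 0.10380986159885254 90.70756949998469
scene ((267.9154052734375, 186.0230712890625), (35.101829528808594, 6.325770854949951), 29.744882583618164) c [ 0.4832 -0.214   0.166 ]
[ 0.4923 -0.2666  0.167 ] [ 0.4781 -0.1716  0.167 ] 0.09615489027121314 98.5167381801178
side ((313.4276428222656, 156.02037048339844), (6.563991069793701, 30.25143814086914), 2.726310968399048) c [ 0.4813 -0.2209  0.166 ]
[ 0.4835 -0.2803  0.167 ] [ 0.4791 -0.167   0.167 ] 0.11338673061226198 92.21625606255716
side ((270.1811218261719, 155.03396606445312), (7.617259502410889, 31.329051971435547), 10.619654655456543) c [ 0.5787 -0.2163  0.166 ]
[ 0.5797 -0.2763  0.167 ] [ 0.5775 -0.1602  0.167 ] 0.11608548771805452 91.11170827651542
deck (198, 308) [0.6559 0.1752 0.12  ]
deck (315, 297) [0.4533 0.1335 0.12  ]
deck (321, 347) [0.437  0.2336 0.12  ]
deck (202, 357) [0.6269 0.2683 0.12  ]
(448, 736, 3)
```

View pics/crop1.png

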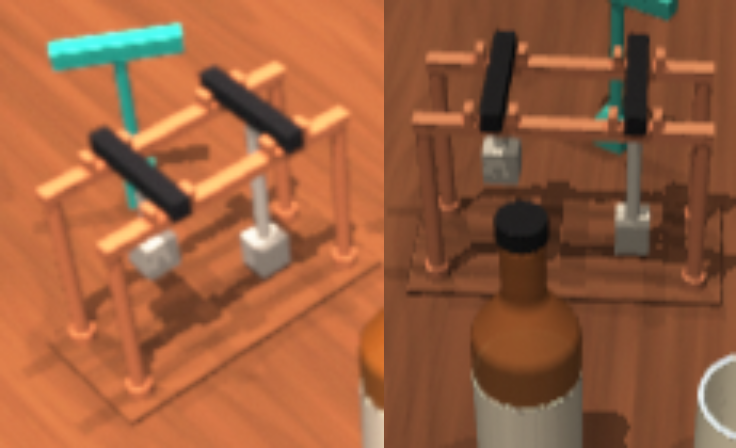

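The crop confirms the choice: the long key is the bar near (0.481,-0.220), with its socket hanging low. The short key's socket sits high at x=0.58. I'll go above the box for a close look.

```bash
python3 - <<'E'
from h import *
np.set_printoptions(precision=4,suppress=True)
import pickle
bot.goto([.505,.205,.33],down(np.pi+.2))
bot.set_gripper(0.0)
c=cam("wrist");pickle.dump(c,open("w1.pkl","wb"));cv2.imwrite("pics/w1.png",c["img"])
o=bot.get_obs();print(o["t"],o["tcp_pos"],o["q"],o["grip_width"])
E
```

```text
2.8083 [0.505 0.205 0.33 ] [-0.2572  0.3171 -0.2477  1.5351  0.0794  1.2993  1.2563] -0.00015163878393241508
```

View pics/w1.png

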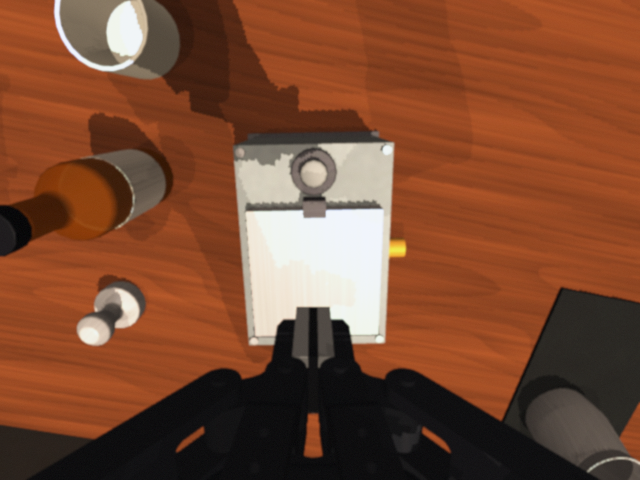

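The wrist view shows the button at (314,173), deck corners at (235,146), (394,143), (386,343) and (250,346), and the lid front corners at (246,211) and (383,208).

```bash
python3 - <<'E'
from h import *
import pickle
np.set_printoptions(precision=4,suppress=True)
c=pickle.load(open("w1.pkl","rb"))
b=onz(c,(314,173),.138);print("btn",b)
P=[onz(c,p,.12)for p in((235,146),(394,143),(386,343),(250,346))]
for p in P:print(p)
for i,a in((0,1),(1,2),(3,2),(0,3)):
    v=P[a]-P[i];print(i,a,np.linalg.norm(v),np.degrees(np.arctan2(v[1],v[0])))
q=[onz(c,p,.136)for p in((246,211),(383,208))];v=q[1]-q[0];print("lid",q,np.linalg.norm(v),np.degrees(np.arctan2(v[1],v[0])))
print("centre",np.mean(P,0))
E
```

```text
btn [0.4692 0.199  0.138 ]
[0.4624 0.1273 0.12  ]
[0.4324 0.2625 0.12  ]
[0.6274 0.3072 0.12  ]
[0.6589 0.1701 0.12  ]
0 1 0.13849601818997498 102.52928367227952
1 2 0.20003889263789942 12.89324525630969
3 2 0.1405996179065543 102.93670697496529
0 3 0.20103634563439646 12.292919097304427
lid [array([0.5137, 0.1472, 0.136 ]), array([0.4872, 0.2643, 0.136 ])] 0.12007523291252897 102.76352003901835
centre [0.5453 0.2168 0.12  ]
```

```bash
cat >> h.py <<'E'
YAW=0.221;C=np.array([.5448,.2163])
def bx(x,y,z): 
    c,s=np.cos(YAW),np.sin(YAW);return [C[0]+c*x-s*y,C[1]+s*x+c*y,z]
E
python3 - <<'E'
from h import *
import pickle
np.set_printoptions(precision=4,suppress=True)
o=down(np.pi+YAW)
bot.goto(bx(-.080,0,.165),o)
print(bot.line_to(bx(-.080,0,.1295),v=.04,force_limit=12),bot.get_obs()["tcp_pos"],bot.get_obs()["force"])
bot.pause(.2)
bot.line_to(bx(-.080,0,.25),v=.2)
bot.line_to(bx(.0,0,.30),v=.2)
bot.line_to(bx(.083,0,.30),v=.2)
c=cam("wrist");pickle.dump(c,open("w2.pkl","wb"))
u=proj(c,bx(0,0,.12)).astype(int);w=proj(c,bx(0,0,.035));print(u,w,bot.get_obs()["t"])
y,x=max(u[1]-75,0),u[0]-75
im=c["img"][y:y+150,x:x+150];print(x,y)
cv2.imwrite("pics/w2.png",np.hstack([cv2.resize(im,(500,500),interpolation=2),cv2.resize(c["img"],(300,225)).repeat(1,0) if 0 else cv2.copyMakeBorder(cv2.resize(c["img"],(300,225)),0,275,0,0,0)]))
E
```

```text
True [0.4669 0.1988 0.136 ] [-2.7492 -1.566  10.2131]
[312 117] [312.4588 116.7905] 6.4
237 42
```

View pics/w2.png

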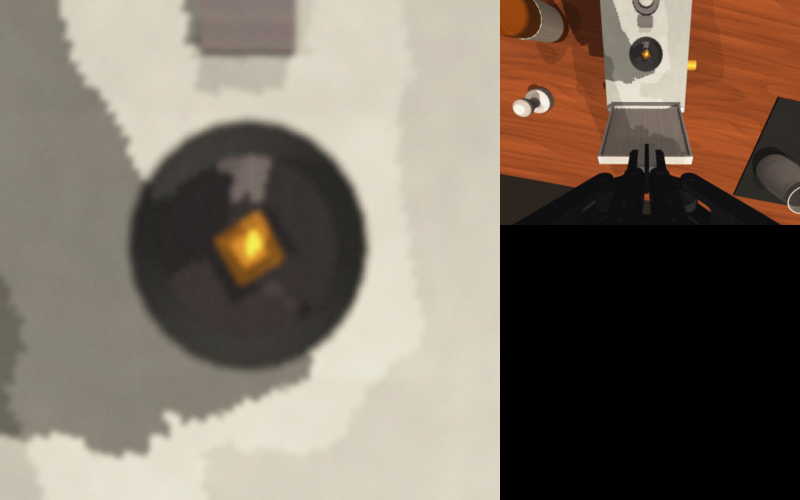

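The lid is open and leaning back. The well is centred near pixel (312,115), with the square brass stem in it, rotated. Next I'll measure the stem angle and fly to the key.

```bash
python3 - <<'E'
from h import *
import pickle
np.set_printoptions(precision=4,suppress=True)
c=pickle.load(open("w2.pkl","rb"));im=c["img"][60:170,255:370]
hsv=cv2.cvtColor(im,cv2.COLOR_BGR2HSV)
m=((hsv[...,1]>130)&(hsv[...,2]>80)).astype(np.uint8)
q=max(cv2.findContours(m,0,2)[0],key=cv2.contourArea);q=q.reshape(-1,2)+[255,60]
W=np.array([onz(c,p,.029)[:2]*1000 for p in q],np.float32);r=cv2.minAreaRect(W);print("stem",r,"rel yaw deg",(r[2]-np.degrees(YAW))%90)
k=(im.max(2)<75).astype(np.uint8);k=cv2.morphologyEx(k,cv2.MORPH_CLOSE,np.ones((9,9)))
q=max(cv2.findContours(k,0,2)[0],key=cv2.contourArea).reshape(-1,2)+[255,60]
W=np.array([onz(c,p,.12)[:2]*1000 for p in q],np.float32);print("well",cv2.fitEllipse(W),cv2.minEnclosingCircle(W),C)
# key view
bot.goto([.45,-.10,.36],down(np.pi+.05)); 
bot.goto([.515,-.22,.33],down(np.pi+.05)); bot.set_gripper(.06)
c=cam("wrist");pickle.dump(c,open("w3.pkl","wb"));cv2.imwrite("pics/w3.png",c["img"]);o=bot.get_obs();print(o["t"],o["q"])
E
```

```text
stem ((544.1571655273438, 215.18893432617188), (16.91200065612793, 16.786052703857422), 42.54085159301758) rel yaw deg 29.878484320626384
well ((544.644287109375, 214.942626953125), (52.43233871459961, 53.2176513671875), 25.078187942504883) ((544.5718994140625, 214.81515502929688), 26.968931198120117) [0.5448 0.2163]
9.0917 [ 0.3841  0.3363 -0.0354  1.4995  0.0121  1.3058  1.9683]
```

View pics/w3.png

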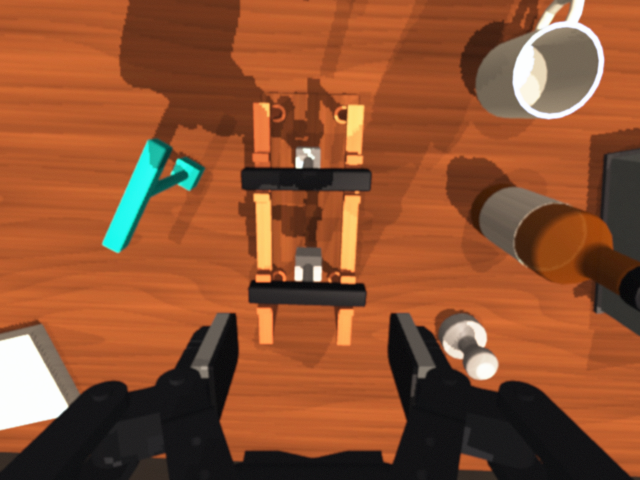

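The wrist view shows the long bar at (306,180) on the robot side, the short bar at (307,293), and the turquoise look-alike at (140,195). The long key's socket appears much farther down than the short one's.

```bash
python3 - <<'E'
from h import *
import pickle
np.set_printoptions(precision=4,suppress=True)
c=pickle.load(open("w3.pkl","rb"))
m=np.zeros((480,640),np.uint8);m[160:310,235:380]=(c["img"][160:310,235:380].max(2)<60)
m=cv2.morphologyEx(m,cv2.MORPH_OPEN,np.ones((3,3)))
for q in cv2.findContours(m,0,2)[0]:
    if cv2.contourArea(q)<300: continue
    W=np.array([onz(c,p,.173)[:2]*1000 for p in q.reshape(-1,2)],np.float32);r=cv2.minAreaRect(W);print(r)
# rail edges at z=.155: pixel rows/cols of orange in bands
h=cv2.cvtColor(c["img"],cv2.COLOR_BGR2HSV)
for row in (112,130,220,240,320):
    print(row,[(x,h[row,x].tolist()) for x in range(250,370,0+120)],end=' ')
    v=c["img"][row,:,2].astype(int);xs=[x for x in range(245,375) if v[x]>195];print(xs[:1],xs[-1:],len(xs))
for yaw in(1.6,2.3,3.4):
    print(yaw,bot.solve_ik([.481,-.22,.145],down(yaw)),bot.solve_ik([.5446,.215,.145],down(yaw)),bot.solve_ik([.5446,.215,.31],down(yaw)))
E
```

```text
((573.4884033203125, -221.7594757080078), (21.463171005249023, 97.01187896728516), 1.118721604347229)
((478.6739501953125, -227.47232055664062), (16.772785186767578, 96.59600830078125), 1.943652868270874)
112 [(250, [9, 190, 113])] [254] [364] 43
130 [(250, [9, 188, 107])] [254] [363] 36
220 [(250, [10, 188, 111])] [256] [357] 32
240 [(250, [10, 188, 102])] [257] [356] 39
320 [(250, [10, 195, 187])] [258] [374] 52
1.6 [ 0.1944  0.4609  0.276   1.8792 -0.166   0.8236  0.5854] [-0.5007  0.5265  0.1291  1.731  -0.0834  0.8894 -0.3072] [-0.4653  0.3899  0.0733  1.4736 -0.0291  1.2792 -0.36  ]
2.3 [ 0.2965  0.45    0.1255  1.8779 -0.0746  0.8181  1.1899] [-0.4058  0.5222 -0.0186  1.7297  0.012   0.8898  0.2998] [-0.3788  0.3888 -0.06    1.4724  0.0237  1.2811  0.2881]
3.4 [ 0.4318  0.4464 -0.0711  1.8761  0.0419  0.8205  2.1682] [-0.269   0.5283 -0.2312  1.7278  0.1477  0.9025  1.2677] [-0.2624  0.3943 -0.2398  1.4708  0.0952  1.2879  1.3182]
```

```bash
python3 - <<'E'
from h import *
import pickle
np.set_printoptions(precision=4,suppress=True)
c=pickle.load(open("w3.pkl","rb"))
for r,a,b in((112,254,364),(130,254,363),(220,256,357),(240,257,356)):
    A,B=onz(c,(a-.5,r),.155),onz(c,(b+.5,r),.155);print(A,B,(A+B)/2,A[1]-B[1])
for p in((242,180),(371,180),(249,292),(366,292)):print(onz(c,p,.173))
bot.set_gripper(.085)
bot.goto([.479,-.226,.26],down(1.605))
c=cam("wrist");pickle.dump(c,open("w4.pkl","wb"));cv2.imwrite("pics/w4.png",c["img"]);print(bot.get_obs()["t"])
print(proj(c,[.4787,-.2275,.173]),proj(c,[.4787,-.2275+.05,.173]),proj(c,[.4787,-.2775,.173]))
E
```

```text
[ 0.4324 -0.2695  0.155 ] [ 0.4281 -0.1846  0.155 ] [ 0.4302 -0.227   0.155 ] -0.08484552346504842
[ 0.4456 -0.2694  0.155 ] [ 0.4413 -0.1842  0.155 ] [ 0.4434 -0.2268  0.155 ] -0.08525956006703983
[ 0.5176 -0.2676  0.155 ] [ 0.5133 -0.1825  0.155 ] [ 0.5155 -0.2251  0.155 ] -0.08501640199723376
[ 0.5351 -0.2666  0.155 ] [ 0.5308 -0.1819  0.155 ] [ 0.533  -0.2243  0.155 ] -0.08476887688698712
[ 0.4818 -0.2755  0.173 ]
[ 0.4769 -0.1774  0.173 ]
[ 0.5753 -0.2703  0.173 ]
[ 0.5704 -0.1724  0.173 ]
10.8
[312.9849 256.4844] [316.1297 175.8314] [310.2252 327.2586]
```

View pics/w4.png

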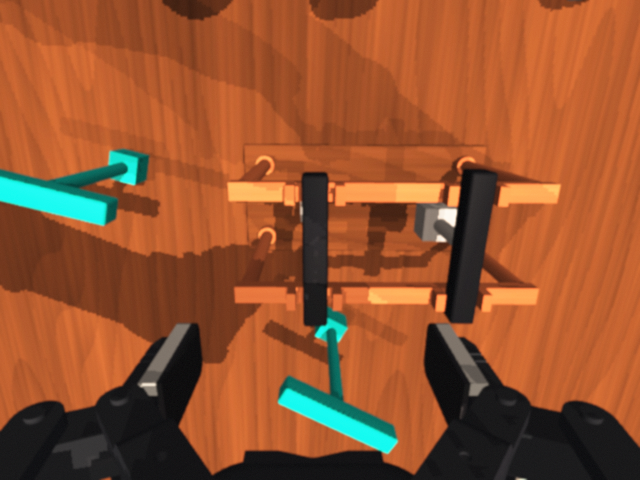

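The close view shows the long bar at columns 303–328 and rows 172–325, aligned with the tool. Its socket hangs hidden below it, and the short key is at (470,245). I'll grasp it now.

```bash
python3 - <<'E'
from h import *
import pickle
np.set_printoptions(precision=4,suppress=True)
c=pickle.load(open("w4.pkl","rb"));A,B=onz(c,(315.7,172.5),.173),onz(c,(315,325),.173);print(A,B,(A+B)/2)
yaw=np.arctan2(*(A-B)[1::-1]);print(yaw)
b=(A+B)/2; b=np.array([(b[0]+.4790)/2,(b[1]-.2265)/2]);y=1.605
bot.set_gripper(.05)
bot.line_to([*b,.20],ori=down(y),v=.2)
print(bot.line_to([*b,.148],v=.08,force_limit=10))
bot.set_gripper(0,80)
o=bot.get_obs();print(o["tcp_pos"],o["grip_width"],o["gripper_force"],o["force"],o["t"])
np.save("grasp.npy",[*b,o["tcp_pos"][2],y])
if .012<o["grip_width"]<.02:
    print(bot.line_to([*b,.25],v=.12,force_limit=15));bot.line_to([*b,.40],v=.25)
    o=bot.get_obs();print(o["tcp_pos"],o["grip_width"],o["force"],o["t"])
E
```

```text
[ 0.4784 -0.1756  0.173 ] [ 0.4818 -0.2757  0.173 ] [ 0.4801 -0.2256  0.173 ]
1.6050098436113562
False
[ 0.48   -0.2262  0.1487] 0.014514303385356914 78.6873185634613 [-0.2441  0.7343  5.8174] 12.9
False
[ 0.4791 -0.2257  0.3982] 0.014455093335145098 [-0.8251 -0.0465 -3.7822] 14.65
```

```bash
python3 - <<'E'
from h import *
import pickle
np.set_printoptions(precision=4,suppress=True)
y=np.radians(132.5)
bot.goto([.455,0,.41],down(1.9))
bot.goto([.5444,.215,.31],down(y))
c=cam("wrist");s=cam("scene");d=cam("side");pickle.dump((c,s,d),open("w5.pkl","wb"))
K=[.5444,.215,.31-.1367]
ims=[]
for n,q in(("w",c),("s",s),("d",d)):
    p=proj(q,K).astype(int);x0,y0=np.clip(p[0]-45,0,550),np.clip(p[1]-45,0,390);print(n,p,(x0,y0))
    ims.append(cv2.resize(q["img"][y0:y0+90,x0:x0+90],(265,265),interpolation=2))
cv2.imwrite("pics/w5.png",np.hstack(ims));o=bot.get_obs();print(o["t"],o["q"],o["grip_width"],o["ft_torque"])
E
```

```text
w [315 228] (np.int64(270), np.int64(183))
s [393 319] (np.int64(348), np.int64(274))
d [255 314] (np.int64(210), np.int64(269))
16.7 [-0.3927  0.386  -0.0341  1.473   0.0146  1.2808  0.3098] 0.01457897362700392 [-0.0285 -0.0052  0.0686]
```

View pics/w5.png

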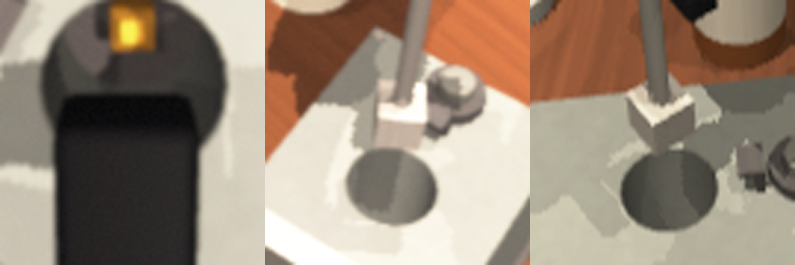

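The socket hangs at the predicted pixel in all three views, above the well. The stem is square to the tool in the wrist view. I'll lower it now.

```bash
python3 - <<'E'
from h import *
np.set_printoptions(precision=4,suppress=True)
xy=[.5444,.2150]
print(bot.line_to([*xy,.18],v=.1,force_limit=8))
print(bot.line_to([*xy,.1497],v=.04,force_limit=10))
o=bot.get_obs();print(o["tcp_pos"],o["force"],o["ft_torque"],o["grip_width"],o["t"])
E
```

```text
False
False
[0.5443 0.215  0.1497] [ 0.5371  0.1613 -1.8719] [0.0325 0.2191 0.0328] 0.014444376520977452 19.0583
```

The key went down to full depth with little force, so it is engaged. Next I'll turn it in steps.

```bash
python3 - <<'E'
from h import *
np.set_printoptions(precision=4,suppress=True)
P=bot.get_obs()["tcp_pos"];P=[.5444,.2150,.1497]
y0=132.5
def rep(a):
    o=bot.get_obs();print(a,o["ft_torque"],o["force"],np.degrees(R.from_rotvec(o["tcp_rot"]).as_matrix()[:2,0]@[0,0]) if 0 else "",o["tcp_pos"],o["grip_width"],round(o["t"],2));return o
for a in(15,30,45,52,56,59,62,64,66,68,70,72,74,76):
    bot.goto(P,down(np.radians(y0+a)));o=rep(a)
    if abs(o["ft_torque"][2])>.9 or np.linalg.norm(o["force"])>30:break
E
```

```text
15 [ 0.2535 -0.0608  0.0201] [ 0.0731 -0.1592 -1.8865]  [0.5446 0.215  0.1497] 0.014546277018843083 19.38
30 [ 0.1174 -0.0761 -0.0202] [ 0.819   0.8296 -2.2955]  [0.5446 0.2149 0.1498] 0.014765364348573878 19.71
45 [ 0.0746 -0.1335  0.0605] [ 1.3491  0.8267 -2.2097]  [0.5445 0.2149 0.1497] 0.014225288021076744 20.03
52 [-0.097  -0.204  -0.0338] [ 0.865  -0.877  -1.5698]  [0.5445 0.2149 0.1497] 0.014266663796639125 20.28
56 [-0.1922 -0.2233 -0.0356] [ 0.4699 -1.1361 -2.0823]  [0.5445 0.2149 0.1497] 0.0146291783983365 20.53
59 [-0.1716 -0.2728 -0.1058] [ 0.3974 -0.7695 -0.3263]  [0.5445 0.2149 0.1497] 0.014753875186468535 20.78
62 [-0.1509 -0.2669 -0.1122] [ 0.9421 -0.2831 -0.8472]  [0.5445 0.215  0.1497] 0.014540931962421809 21.03
64 [-0.2857 -0.2664 -0.0987] [ 0.8759 -1.865  -0.6877]  [0.5444 0.2149 0.1497] 0.014416157716209221 21.28
66 [-0.278  -0.2985 -0.0924] [ 0.6429 -0.2847 -0.6275]  [0.5445 0.2149 0.1497] 0.01443342204848915 21.53
68 [-0.3288 -0.3677 -0.0437] [ 0.7021 -0.8965 -0.8205]  [0.5445 0.215  0.1497] 0.014383295254163318 21.78
70 [-0.3739 -0.3882 -0.0883] [ 0.9739 -1.7611 -2.1297]  [0.5445 0.2149 0.1497] 0.014575351664971821 22.03
72 [-0.3407 -0.3302 -0.4168] [ 1.2995 -0.371  -1.1307]  [0.5445 0.2149 0.1497] 0.01477053422979006 22.28
74 [-0.3745 -0.3587 -0.6752] [ 1.0153 -1.0641 -1.4293]  [0.5445 0.2149 0.1497] 0.01440857356348951 22.53
76 [-0.408  -0.3773 -0.8684] [ 1.0175 -0.8044 -1.0372]  [0.5445 0.2149 0.1497] 0.014381435987851254 22.78
```

The torque rises steadily past about 71°, so the stem is at its stop. I'll relax by a few degrees, lift, and check the stem from above.

```bash
python3 - <<'E'
from h import *
import pickle
np.set_printoptions(precision=4,suppress=True)
P=[.5445,.2150]
bot.goto([*P,.1497],down(np.radians(132.5+78)));print(bot.get_obs()["ft_torque"])
yw=np.radians(132.5+66)
bot.goto([*P,.1497],down(yw));print(bot.get_obs()["ft_torque"],bot.get_obs()["force"])
print(bot.line_to([*P,.20],v=.08,force_limit=12),bot.get_obs()["force"])
bot.line_to([*P,.41],v=.25)
# offset so that the camera looks into the well: camera sits +x tool from TCP
bot.line_to([P[0]-.083*np.cos(yw),P[1]-.083*np.sin(yw),.41],v=.25)
c=cam("wrist");pickle.dump(c,open("w6.pkl","wb"));o=bot.get_obs();print(o["t"],o["grip_width"],o["force"])
u=proj(c,[*P,.035]).astype(int);x,y=u[0]-35,max(u[1]-35,0)
im=c["img"][y:y+70,x:x+70];hsv=cv2.cvtColor(im,cv2.COLOR_BGR2HSV);m=((hsv[...,1]>130)&(hsv[...,2]>80)&(abs(hsv[...,0].astype(int)-20)<12)).astype(np.uint8)
q=max(cv2.findContours(m,0,2)[0],key=cv2.contourArea).reshape(-1,2)+[x,y]
W=np.array([onz(c,p,.029)[:2]*1000 for p in q],np.float32);r=cv2.minAreaRect(W);print("stem",r,"rel",(r[2]-np.degrees(YAW))%90)
s=cam("scene");cv2.imwrite("pics/w6.png",np.hstack([cv2.resize(c["img"],(400,300)),cv2.resize(im,(300,300)),]))
E
```

```text
[-0.3636 -0.3625 -1.1969]
[-0.3865 -0.2363 -0.0947] [ 0.5017 -0.4497 -0.1795]
False [-0.6293 -0.0487 -3.3958]
25.625 0.014639529665916601 [-0.1782 -0.3731 -3.6323]
stem ((544.2960205078125, 214.78260803222656), (17.276403427124023, 18.060213088989258), 12.566575050354004) rel 89.90420777796281
```

View pics/w6.png

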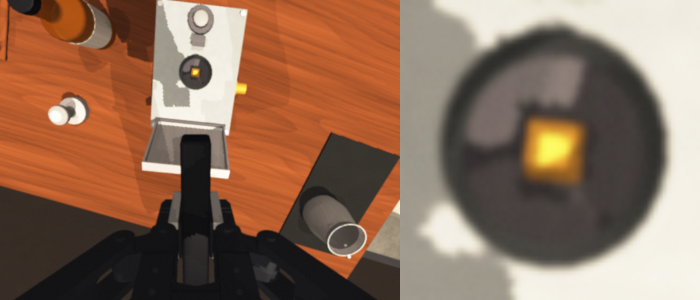

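The stem now reads 89.9° relative to the box, so it is fully open. The key is still gripped and the lid is still open. I'll hang the key back.

```bash
python3 - <<'E'
from h import *
np.set_printoptions(precision=4,suppress=True)
x,y,z,yw=np.load("grasp.npy")
bot.line_to([.5445,.215,.41],v=.25)
bot.goto([.455,0,.41],down(2.2))
bot.goto([x,y,.40],down(yw))
bot.line_to([x,y,.33],v=.2)
f=bot.line_to([x,y,.175],v=.1,force_limit=8);print(f,bot.get_obs()["tcp_pos"])
if not f:
    print(bot.line_to([x,y,z],v=.04,force_limit=6))
    o=bot.get_obs();print(o["tcp_pos"],o["force"],o["ft_torque"],o["t"])
c=cam("wrist");s=cam("scene");d=cam("side")
cv2.imwrite("pics/w7.png",np.hstack([cv2.resize(s["img"][140:290,190:310],(320,400)),cv2.resize(d["img"][125:260,235:345],(326,400))]))
E
```

```text
False [ 0.4799 -0.2262  0.1755]
True
[ 0.4791 -0.2258  0.1487] [-1.4033  0.5874  5.1701] [ 0.1117  0.1197 -0.0175] 30.8333
```

View pics/w7.png

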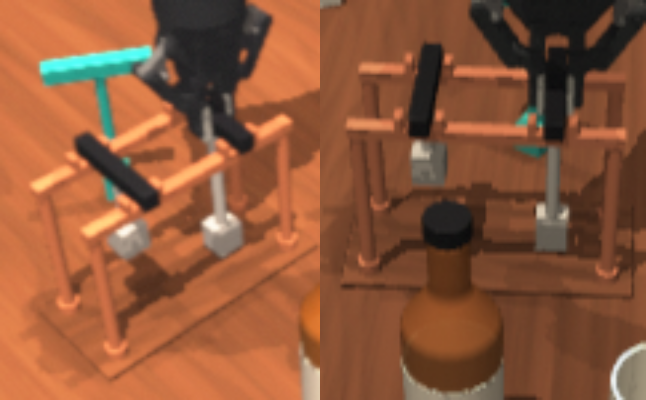

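The key's bar lies in its notches at the original height (TCP z 0.1487, contact felt). I'll release it, withdraw, and compare with the first pictures numerically.

```bash
python3 - <<'E'
from h import *
np.set_printoptions(precision=4,suppress=True)
x,y,z,yw=np.load("grasp.npy")
bot.set_gripper(.05)
bot.line_to([x,y,.22],v=.1);bot.line_to([x,y,.36],v=.25)
bot.goto([.40,.40,.40],down(2.6))
bot.pause(.3);print(bot.get_obs()["t"],bot.get_obs()["force"])
for n,roi in(("scene",(190,140,120,150)),("side",(235,120,110,140))):
    a=cv2.imread(f"pics/{n}0.png");b=cam(n)["img"]
    g,h,w=roi[0],roi[1],roi;o=[]
    for im in(a,b):
        m=np.zeros(im.shape[:2],np.uint8);x0,y0,ww,hh=(205,165,90,60) if n=="scene" else(255,135,75,45)
        m[y0:y0+hh,x0:x0+ww]=im[y0:y0+hh,x0:x0+ww].max(2)<50
        o.append([(np.round(r[0],1).tolist(),np.round(r[1],1).tolist()) for r in(cv2.minAreaRect(q) for q in cv2.findContours(m,0,2)[0] if cv2.contourArea(q)>40)])
    print(n,o)
    dd=cv2.absdiff(a,b).max(2)
    for k,(u,v) in (dict(bottle=(319,280),mug=(364,250),tamper=(248,333)) if n=="scene" else dict(bottle=(280,250),mug=(355,268),tamper=(203,258))).items():print(k,np.percentile(dd[v-18:v+18,u-15:u+15],[50,95]))
E
```

```text
35.5583 [-0.0773  0.0792 -0.1965]
scene [[([233.6, 204.8], [36.3, 6.5]), ([267.9, 186.0], [35.1, 6.3])], [([233.3, 205.3], [36.4, 5.8]), ([268.6, 184.5], [36.0, 5.8])]]
bottle [4. 6.]
mug [4. 6.]
tamper [3. 5.]
side [[([313.4, 156.0], [6.6, 30.3]), ([270.2, 155.0], [7.6, 31.3])], [([314.0, 156.5], [31.0, 6.0]), ([270.3, 155.1], [7.2, 31.2])]]
bottle [22. 26.]
mug [131. 173.]
tamper [23. 31.]
```

Both keys sit where they were. In the scene view the bottle, mug and tamper are unchanged; the side-view differences are most likely the arm and its shadow at the new pose. I'll hand in.

```bash
python3 -c "
from cell import bot
print(bot.hand_in())"
```

```text
the job is handed in; nothing more can be done
None
```

I handed the job in at about 36 s: the lid is open, the valve stem is turned to its stop (89.9° measured), and the long key is back in its place on the rack, with the short key, bottle, mug and tamper not visibly moved.

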